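# Clamp the frame tube and hold the spring stop back at the index block

## Task

The tube is loaded in the fixture's V-blocks: swing the hinged clamp arm all the way down over it first. Then take the upright pull bar of the spring-return stop, draw the stop back away from the tube until its pointer is in line with the index block (within the block's 10 mm width), and finish still holding it there in the gripper, because it springs back if released. Leave the tube lying where it is and do not disturb the other things on the bench.

Things in the scene. Friction and masses are not known exactly. Their poses are not given: they have to be found in the camera images.
- fixture: Aluminium base plate fixed to the bench, 150 (x) x 380 (y) x 16 mm, with two steel V-blocks, a hinged clamp and a spring-return stop on rails. Origin: centre of its underside. y is the long axis: the tube lies at +y, the stop is pulled towards -y; directions below are in this frame (yaw within 0.45 rad). Only the clamp, its hinge cheeks (94 mm) and the pull bar rise over 78 mm above the bench.
- clamp (a joint): Angle of the clamp arm in rad: 0 = all the way down, level, over the tube; grows as it opens upward about its pivot (at 1.57 it stands straight up). It starts part open, 0.7 to 1.25, and its stiff hinge (0.22 N m) stays where it is left, so it must be pushed right down.
- clamp_pivot (a point): Point on the clamp's hinge axis (parallel to the fixture's y), in the middle of the arm's width, 83 mm above the bench on the fixture's +x side. From here the arm extends towards -x when down.
- clamp_grip (a point): Middle of the black rubber grip at the end of the clamp arm, on the arm's centre line, 96 mm from the pivot. The grip is 44 long x 28 wide (y) x 20 mm thick, so its upper face is 10 mm from this point; it ends 22 mm further out. When down, this point is 83 mm above the bench at the fixture's -x side.
- stop: The spring-return stop: aluminium carriage 52 x 46 mm with a nose towards the tube, an upright black pull bar on top and a pointer at its +x side. Slides along the fixture's y only, from rest up to 110 mm towards -y; the spring pulls it back towards the tube with 3 N at rest, rising 0.6 N per 10 mm. Origin: on the bench plane under the middle of the pull bar.
- stop_handle (a point): Point in the upright black pull bar to grip, on its centre line, 110 mm above the bench. The bar is 26 (x) x 18 mm (y), upright from 69 to 132 mm above the bench, with free room around it.
- stop_pointer (a point): End of the stop's flat steel pointer, 52 mm above the bench, 40 mm to the +x side of the pull bar's centre line and level with it in y.
- index_mark (a point): The mark: middle of the face, towards the slide, of the dark steel index block, 52 mm above the bench. Its axes are parallel to the fixture's. The pointer stands 8 to 12 mm from that face as it passes and does not touch it.
- index: The index block fixed on the plate beside the slide (+x side): upright, 10 mm wide in y, 16 mm in x, 42 mm tall, its foot 22 mm wide; it stands 40 to 90 mm from the pointer's rest position. Origin: foot of its face towards the slide, on the plate (16 mm above the bench).
- tube: Loose steel frame tube lying in the V-blocks along the fixture's y, 32 mm diameter, 160 mm long, 0.25 kg. Origin: underside at mid-length, 42 mm above the bench.
- lug: Bystander: steel collar, 34 mm diameter, 30 mm tall, standing on the plate.
- wrench: Bystander: wrench lying on the bench on the -x side of the fixture.
- driver: Bystander: screwdriver lying on the bench on the +x side of the fixture.
- flux: Bystander: white jar, 60 mm diameter, 75 mm tall.
- tray: Bystander: steel tray 160 x 220 x 45 mm to the left.
- hammer: Bystander: hammer lying to the right.
- offcut: Bystander: short tube offcut lying in the tray.

How it is judged:
On the way, in this order (a step that is already met when the one before it is completed fails the run):
1. the clamp arm is all the way down over the tube (value of joint clamp below 0.08 rad), for 0.3 s.
2. the stop is held at the index block (y of stop_pointer in the frame of index_mark between -0.005 and 0.005 m and contact force between the fingers and stop above 2 N), for 0.3 s.
At the end, for the whole second after the job is handed in: The clamp arm is down (within 0.08 rad), the stop's pointer is in line with the index block (within 5 mm of its middle along the slide) and kept there by the gripper (fingers press on the stop with over 2 N), and the tube lies within 20 mm of where it was (all of step 2 and value of joint clamp below 0.08 rad and distance of tube from where it was at the start of the episode below 0.02 m); the arm keeps its last pose, push and grip.
It fails at once if the stop is drawn back before the clamp is down (value of joint clamp above 0.3 rad and distance of stop from where it was at the start of the episode above 0.03 m).
It fails at once if a bystander is disturbed (moved over 30 mm) (distance of any of lug, wrench, driver, flux, tray, hammer, offcut from where it was at the start of the episode above 0.03 m).
It fails at once if the tube is knocked out of place (over 30 mm) (distance of tube from where it was at the start of the episode above 0.03 m).
It also fails if it takes over 42 s, if anything falls off the work surface, if the arm or the gripper's body presses on something with over 40 N, if the wrist force passes 120 N, or if a joint passes its speed limit or range.

## Robot

A 6-joint arm with a two-finger parallel gripper is mounted at the origin on the work surface. World frame = base frame: x ahead of the robot, y to its left, z up, the work surface at z = 0. Lengths are in m, angles in rad, forces in N, time in s.
With the tool pointing down it reaches from about 0.3 to 0.775 m from the base axis. Payload 14.6 kg.
Tool frame: the origin (TCP) lies midway between the tips of the shut fingers; the grasp point (between the pads) lies 19 mm behind it (ctrl.pinch_z is the distance from the TCP to the grasp point, in m); z points along the fingers, y is the line along which they close (so a half turn about z gives the same grasp; the last joint's range is limited). The gripper opens to 94 mm and grips with 3 to 60 N. Pads are 16 mm wide; open, the fingers measure 119 mm over their backs; the gripper's body (75 mm by 177 mm) begins 78 mm behind the grasp point.
Start: joints at [-1.314, 0.3, 1.521, -0, 1.321, -0.067], TCP at [0.175, -0.521, 0.205] pointing down, gripper open.
Joint ranges: [-3.03, 3.03], [-0.79, 2.21], [0.23, 2.52], [-1.04, 4.18], [0, 3.07], [-2.55, 2.55]. Speed limits (rad/s): [2.22, 2.22, 2.57, 3.14, 3.14, 3.14].

## Interface

Orientations are given as [roll, pitch, yaw] about the fixed x, y, z axes, in that order (R = Rz(yaw) Ry(pitch) Rx(roll)).
In Python, from station import ctrl gives the robot as it stands.
- The arm moves only by the tool jog_arm, never from a script. Its argument "motion" is a list of rows, each a list of 7 numbers: the shift along the tool's x, y, z in m, then the turn, a rotation vector about the tool's x, y, z in rad, then the opening, from -1 (shut) to 1 (fully open). In form: [[tx, ty, tz, rx, ry, rz, gripper], ...]. A call has 1 to 5 rows; each row shifts and turns the commanded pose from where the row before left it, along the tool's axes as they then stand; what a row does not reach is not made up. A row lasts 1/10 s, in which the tool goes at most 50 mm and 8.59 degrees, less where a joint would pass 70% of its speed; a pose out of reach is approached as far as the arm can. A call is refused whole if a number of a shift passes 0.05 or a number of a turn 0.15, either way. A call with a gripper value outside its range is refused whole. The fingers move at their own pace and stop on an object; "squeeze" is the grip in N (left out, the last holds). Time passes only in rows, so rows that do not move let the fingers close. It gives the time, the measured TCP pose, the force, the opening and the grip force at its end, in the units of the state.
- ctrl.get_obs(): the state, without advancing time (a new reading comes with each control period).
- ctrl.camera(name): name is "scene" or "top" or "wrist"; returns the picture (480x640x3 uint8, red, green, blue); there is no depth.
- ctrl.camera_model(name): a dict with "intrinsics" (3x3 intrinsics, pixels), "rvec" (rotation vector, rad) and "tvec" (3), from world to camera coordinates, as OpenCV has them. Camera axes: x right, y down, z forward; pixel columns grow to the right and rows downward; lengths in m; the calibration is good to about 2 mm. A picture is of the moment at which its call begins: read the wrist's pose just before it. camera_model takes no time and is no camera call; for the wrist camera it gives the pose at the moment of the call.
- ctrl.hand_in(): hands the job in; it is judged then, once.
The state is a dict: "time_s": time; "qpos": joint angles; "joint_vel": joint speeds; "tau": joint torques, N m; "ee_pos": TCP position; "eef_rot": TCP orientation; "force": force on the tool from outside, world axes, zero at the start; "moment": the same for the moment, N m; "grip_width": finger opening in m; "grip_force": force on a finger pad.
Only numpy, scipy, OpenCV 4.12 (cv2) and the standard library are available. Lean on these libraries where they do the work, as an engineer would, in place of code of your own. Each camera call takes 0.05 s, during which the arm holds its last target. There are 200 camera calls.

## Working session

There is one attempt and no reset: what is moved stays moved. The work goes in short steps, Python scripts to look and compute and a tool call to move; the robot and the scene stay as the last step left them, time stands still between calls to the robot, and variables do not carry over. Pictures are saved under pics/ and viewed, at most 10 in all, crops included, and the job is handed in when it is done.

Besides the shell and the picture viewer there is one more tool, called after ">>>" as name(argument=value, ...) on one line, values as JSON. jog_arm: Moves the arm, as the interface text tells. Its arguments: {"type":"object","properties":{"motion":{"type":"array"},"squeeze":{"type":"number"}},"required":["motion"]}

```bash
mkdir -p pics; cat > h.py <<'E'
import numpy as np, cv2
from station import ctrl
from scipy.spatial.transform import Rotation as R
def snap(name,fn):
    im=ctrl.camera(name); cv2.imwrite('pics/'+fn,im[:,:,::-1]); return im
def ray(name,u,v):
    m=ctrl.camera_model(name);K=np.array(m['intrinsics']);Rm=cv2.Rodrigues(np.array(m['rvec'],float))[0];t=np.array(m['tvec'],float).ravel()
    d=Rm.T@np.linalg.inv(K)@[u,v,1]; return -Rm.T@t,d
def atz(name,u,v,z):
    o,d=ray(name,u,v); return o+d*(z-o[2])/d[2]
def proj(name,p):
    m=ctrl.camera_model(name)
    return cv2.projectPoints(np.array(p,float).reshape(-1,3),np.array(m['rvec'],float),np.array(m['tvec'],float),np.array(m['intrinsics'],float),None)[0].reshape(-1,2)
E
python3 - <<'E'
from h import *
snap('top','top0.png');snap('scene','scene0.png')
for n in('top','scene'): print(n,ray(n,320,240))
print(ctrl.get_obs())
E
```

```text
top (array([0.43972084, 0.00610715, 1.59514171]), array([ 0.0800352 , -0.00888993, -0.99676799]))
scene (array([1.02231951, 0.70193195, 1.15451601]), array([-0.33516389, -0.49197952, -0.80385213]))
{'time_s': 0.1, 'qpos': array([-1.31355317e+00,  3.00374575e-01,  1.52153899e+00, -4.88767595e-06,
        1.32071146e+00, -6.66027514e-02]), 'joint_vel': array([-5.57138528e-05, -2.04027498e-03, -1.04885929e-03,  8.69533754e-04,
        9.27926457e-05,  1.58806777e-03]), 'tau': array([-1.76589194e-03, -5.32649624e+01, -3.53288019e+01,  7.08762067e-02,
        2.34931108e-02, -6.76391073e-05]), 'ee_pos': array([ 0.17494976, -0.52117258,  0.20495709]), 'eef_rot': array([-3.14056226e+00, -6.39837107e-05,  3.23847084e-01]), 'force': array([ 0.33791509, -0.20239083, -0.29389305]), 'moment': array([-0.00523129, -0.03625332, -0.01331881]), 'grip_force': 0.0, 'grip_width': 0.09430585435783682}
```

View pics/top0.png

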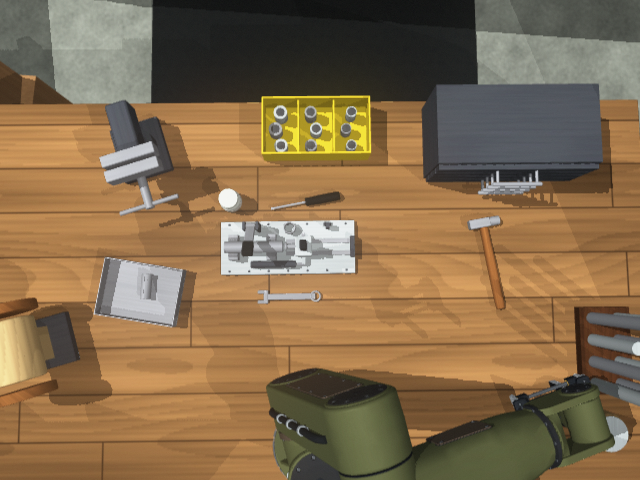

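View pics/scene0.png

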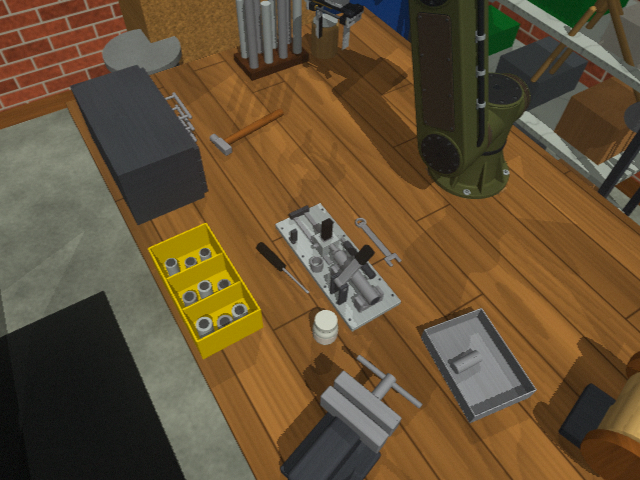

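The top view shows the fixture at about (221–356, 220–274) px, nearly aligned with the world axes. Its stop is on the right (−y) and its clamp on the left. I'll enlarge both views.

```bash
python3 - <<'E'
from h import *
a=cv2.imread('pics/top0.png')[205:285,210:370]; b=cv2.imread('pics/scene0.png')[195:335,265:410]
cv2.imwrite('pics/topc.png',cv2.resize(a,None,fx=5,fy=5,interpolation=cv2.INTER_CUBIC))
cv2.imwrite('pics/scenec.png',cv2.resize(b,None,fx=4,fy=4,interpolation=cv2.INTER_CUBIC))
for uv in [(221,221.5),(355,221.5),(221,273.5),(355,273.5)]: print(atz('top',*uv,.016))
E
```

```text
[0.6224044  0.27273579 0.016     ]
[ 0.61825675 -0.10827991  0.016     ]
[0.474897   0.27224369 0.016     ]
[ 0.47046459 -0.1057389   0.016     ]
```

View pics/topc.png

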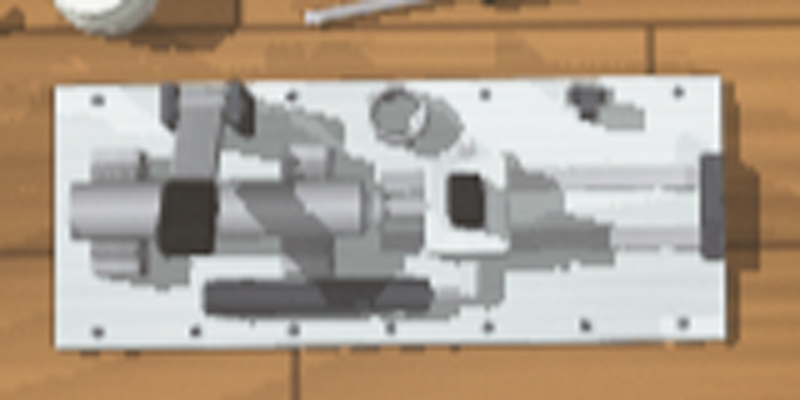

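View pics/scenec.png

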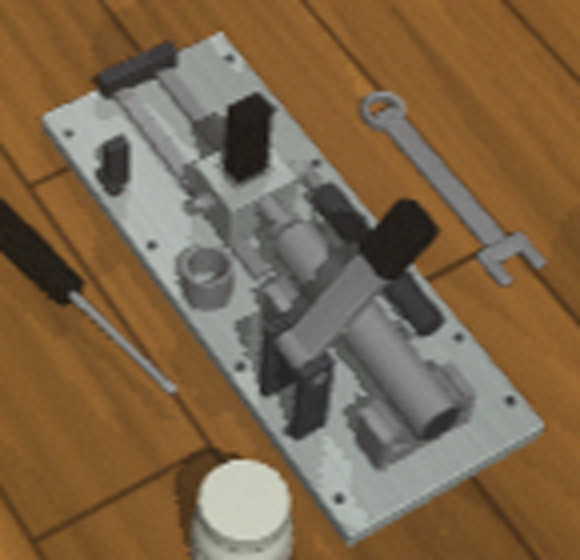

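The crops show these points.
- **Top crop:** plate corners at (55,86), (720,76), (725,340) and (55,348). The pull bar is at (447–485, 173–228), the grip at (162–213, 178–255) and the index block at about (590,97).
- **Scene crop:** the bar top is at about (250,103), and the grip is around (400,240).

Next I'll fit the plate pose and these points.

```bash
python3 - <<'E'
from h import *
from scipy.optimize import least_squares as LS
T=lambda p:np.array([210+(p[0]+.5)/5-.5,205+(p[1]+.5)/5-.5]); S=lambda p:np.array([265+(p[0]+.5)/4-.5,195+(p[1]+.5)/4-.5])
def W(f,p): 
    c,s=np.cos(f[2]),np.sin(f[2]); return np.array([f[0]+c*p[0]-s*p[1],f[1]+s*p[0]+c*p[1],p[2]])
C=[(.075,.19,.016),(.075,-.19,.016),(-.075,-.19,.016),(-.075,.19,.016)]
tp=[T(p) for p in[(55,86),(720,76),(725,340),(55,348)]]; sp=[S(p) for p in[(350,538),(44,118),(222,33),(542,430)]]
r=lambda f:np.concatenate([proj('top',[W(f,c) for c in C])-tp,proj('scene',[W(f,c) for c in C])-sp]).ravel()
f=LS(r,[.546,.083,0]).x; print('fix',f,'res',r(f).round(1))
def loc(w): 
    c,s=np.cos(f[2]),np.sin(f[2]); d=w[:2]-f[:2]; return np.array([c*d[0]+s*d[1],-s*d[0]+c*d[1],w[2]])
# bar (fixture x,y) from top silhouette & scene
a=loc(atz('top',*T((466,173)),.132));b=loc(atz('top',*T((466,228)),.069));print('bar x', a[0]-.013,b[0]+.013,'y',a[1],b[1])
print('bar scene top', loc(atz('scene',*S((250,108)),.132)))
print('index top centre', loc(atz('top',*T((590,93)),.058)), 'scene', loc(atz('scene',*S((118,143)),.058)))
print('cheek mid/pivot', loc(atz('top',*T((206,92)),.09)))
# clamp fit: pivot x,y, angle from grip centre in both
g=[('top',T((188,216))),('scene',S((400,240)))]
def tri(q):
    return np.concatenate([proj(n,[q])[0]-uv for n,uv in g])
q=LS(tri,[.53,.2,.16]).x; print('grip',q,loc(q),tri(q))
E
```

```text
fix [0.54916559 0.08350479 0.00101999] res [ 0.1 -0.8  0.7 -0.4  0.7 -0.5 -0.  -0.4  0.2  0.7 -0.2 -0.4  0.8 -0.1
  1.6 -0.4]
bar x -0.0023923191531294696 -0.0014366638475699495 y -0.04525822191491677 -0.04357082715268769
bar scene top [ 0.00082851 -0.04689204  0.132     ]
index top centre [ 0.06031687 -0.11277441  0.058     ] scene [ 0.05803456 -0.11505762  0.058     ]
cheek mid/pivot [0.05980948 0.09605408 0.09      ]
grip [0.53793108 0.18084191 0.155404  ] [-0.01113522  0.09734853  0.155404  ] [ 0.23248209 -0.27494244  0.32450722  0.03914732]
```

Every measured point agrees with the given sizes: the plate fits to about 1 px, the grip height implies an angle of about 0.855, and the index is about 68 mm from the bar. I'll move over the fixture with the gripper shut.

>>> jog_arm(motion=[[0, 0, -0.02, 0, 0, 0.108, -1], [0, 0, -0.02, 0, 0, 0.108, -1], [0, 0, -0.02, 0, 0, 0.108, -1], [0.026, -0.04, 0, 0, 0, 0, -1], [0.026, -0.04, 0, 0, 0, 0, -1]], squeeze=20)

```text
time_s: 0.6
ee_pos: [0.2271, -0.4406, 0.2652]
eef_rot: [-3.141, 0.0, -0.002]
force: [1.2, -0.7, 0.3]
grip_width: 0.0576
grip_force: 0.0
```

>>> jog_arm(motion=[[0.026, -0.04, 0, 0, 0, 0, -1], [0.026, -0.04, 0, 0, 0, 0, -1], [0.026, -0.04, 0, 0, 0, 0, -1], [0.026, -0.04, 0, 0, 0, 0, -1], [0.026, -0.04, 0, 0, 0, 0, -1]])

```text
time_s: 1.1
ee_pos: [0.3576, -0.2396, 0.2654]
eef_rot: [-3.142, -0.0, -0.0]
force: [1.4, -0.9, 0.2]
grip_width: 0.0177
grip_force: 0.0
```

>>> jog_arm(motion=[[0.026, -0.04, 0, 0, 0, 0, -1], [0.026, -0.04, 0, 0, 0, 0, -1], [0.026, -0.04, 0, 0, 0, 0, -1], [0.026, -0.04, 0, 0, 0, 0, -1], [0.026, -0.04, 0, 0, 0, 0, -1]])

```text
time_s: 1.6
ee_pos: [0.4877, -0.0395, 0.2653]
eef_rot: [3.142, 0.0, 0.0]
force: [0.2, -0.1, 0.5]
grip_width: 0.0005
grip_force: 0.0
```

```bash
python3 - <<'E'
from h import *
im=snap('wrist','w0.png'); print(ray('wrist',320,240)); f=(.5492,.0835)
for n,p in dict(bar=(f[0]-.001,.0382,.132),pointer=(f[0]+.039,.0382,.052),index=(f[0]+.05,f[1]-.1138,.058),grip=(.5379,.1808,.155)).items(): print(n,proj('wrist',[p])[0].round(0))
E
```

```text
(array([ 0.5599108 , -0.03651355,  0.44485897]), array([-0.23578599,  0.00375346, -0.97183673]))
bar [226. 160.]
pointer [244. 114.]
index [315. 101.]
grip [ 24. 174.]
```

View pics/w0.png

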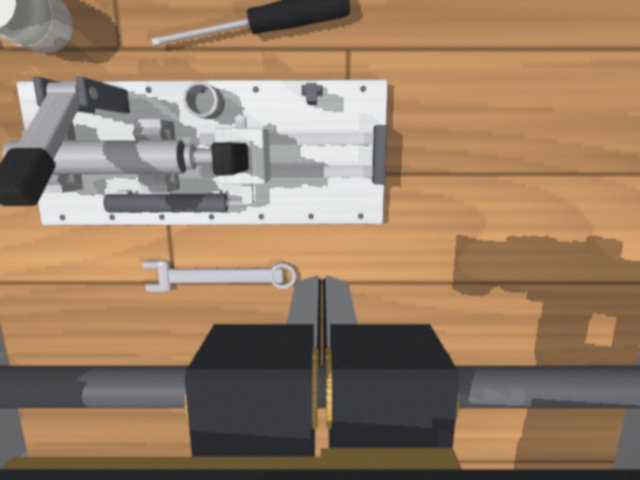

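The wrist view shows the bar top at (226,158), the index at (312,90) and the grip at (25,175), all within about 3 mm of my model. I'll go above the grip and press it down along its arc.

>>> jog_arm(motion=[[0.0133, -0.0439, 0, 0, 0, 0, -1], [0.0133, -0.0439, 0, 0, 0, 0, -1], [0.0133, -0.0439, 0, 0, 0, 0, -1], [0.0133, -0.0439, 0, 0, 0, 0, -1], [0.0133, -0.0439, 0, 0, 0, 0, -1]])

```text
time_s: 2.15
ee_pos: [0.5538, 0.1798, 0.2652]
eef_rot: [3.141, 0.0, -0.0]
force: [0.5, -0.3, 0.2]
grip_width: 0.0004
grip_force: 0.0
```

>>> jog_arm(motion=[[0, 0, 0.04, 0, 0, 0, -1], [0, 0, 0.04, 0, 0, 0, -1], [0, 0, 0.01, 0, 0, 0, -1], [0, 0, 0.01, 0, 0, 0, -1], [-0.002, 0, 0.003, 0, 0, 0, -1]])

```text
time_s: 2.65
ee_pos: [0.552, 0.1778, 0.163]
eef_rot: [-3.141, -0.001, -0.001]
force: [-0.4, 0.2, 1.2]
grip_width: 0.0004
grip_force: 0.0
```

>>> jog_arm(motion=[[-0.005, 0, 0.005, 0, 0, 0, -1], [-0.005, 0, 0.005, 0, 0, 0, -1], [-0.005, 0, 0.005, 0, 0, 0, -1], [-0.004, 0, 0.005, 0, 0, 0, -1], [0, 0, 0, 0, 0, 0, -1]])

```text
time_s: 3.15
ee_pos: [0.5319, 0.178, 0.1419]
eef_rot: [3.141, 0.001, 0.0]
force: [-0.2, 0.1, 0.7]
grip_width: 0.0002
grip_force: 0.0
```

>>> jog_arm(motion=[[-0.003, 0, 0.008, 0, 0, 0, -1], [-0.004, 0, 0.008, 0, 0, 0, -1], [-0.003, 0, 0.007, 0, 0, 0, -1], [-0.003, 0, 0.007, 0, 0, 0, -1], [-0.001, 0, 0.005, 0, 0, 0, -1]])

```text
time_s: 3.65
ee_pos: [0.5182, 0.178, 0.1066]
eef_rot: [3.141, 0.001, -0.0]
force: [-0.7, -0.2, 1.2]
grip_width: 0.0006
grip_force: 0.6
```

>>> jog_arm(motion=[[-0.001, 0, 0.005, 0, 0, 0, -1], [-0.001, 0, 0.004, 0, 0, 0, -1], [-0.001, 0, 0.003, 0, 0, 0, -1], [0, 0, 0.002, 0, 0, 0, -1], [0, 0, 0, 0, 0, 0, -1]])

```text
time_s: 4.15
ee_pos: [0.5156, 0.178, 0.0934]
eef_rot: [3.142, 0.0, -0.0]
force: [0.4, 1.0, 1.1]
grip_width: 0.0003
grip_force: 0.0
```

```bash
python3 - <<'E'
from h import *
print(ctrl.get_obs()['force'],ctrl.get_obs()['ee_pos']); snap('scene','s1.png')
b=cv2.imread('pics/s1.png')[195:335,265:410]; cv2.imwrite('pics/s1c.png',cv2.resize(b,None,fx=4,fy=4,interpolation=cv2.INTER_CUBIC))
E
```

```text
[0.36671936 1.01549478 1.13854334] [0.51561953 0.17801311 0.09340015]
```

View pics/s1c.png

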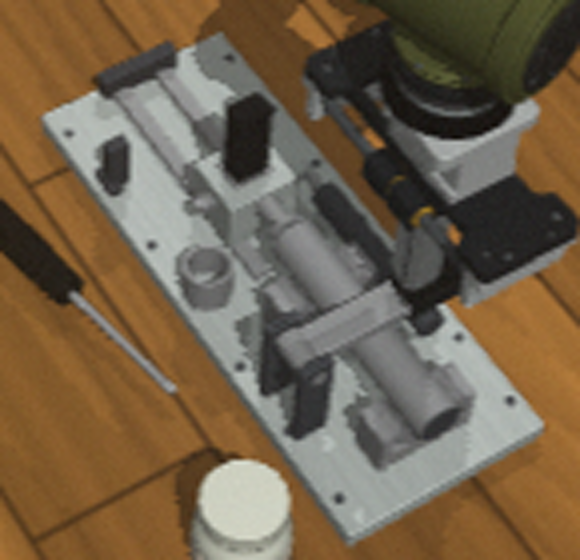

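The scene crop shows the arm almost level over the tube, with the finger resting on the grip near (425,270). I'll press until it meets the end stop.

>>> jog_arm(motion=[[0, 0, 0.002, 0, 0, 0, -1], [0, 0, 0.002, 0, 0, 0, -1], [0, 0, 0.001, 0, 0, 0, -1], [0, 0, 0, 0, 0, 0, -1]])

```text
time_s: 4.6
ee_pos: [0.5161, 0.1781, 0.0926]
eef_rot: [-3.141, -0.002, -0.0]
force: [-21.6, -6.2, 47.1]
grip_width: 0.0008
grip_force: 23.7
```

It is at the end stop: 47 N of force, with z = 0.0926 against 0.093 expected. I'll ease off, then lift and go above the pull bar with the gripper open.

>>> jog_arm(motion=[[0, 0, -0.003, 0, 0, 0, -1], [0, 0, 0, 0, 0, 0, -1], [0, 0, 0, 0, 0, 0, -1], [0, 0, 0, 0, 0, 0, -1], [0, 0, -0.02, 0, 0, 0, -1]])

```text
time_s: 5.1
ee_pos: [0.5147, 0.1778, 0.1102]
eef_rot: [3.141, 0.003, -0.0]
force: [0.3, -0.9, 0.3]
grip_width: 0.0006
grip_force: 0.0
```

>>> jog_arm(motion=[[0, 0, -0.03, 0, 0, 0, 1], [0, 0, -0.03, 0, 0, 0, 1], [0.016, 0.045, 0, 0, 0, 0, 1], [0.016, 0.045, 0, 0, 0, 0, 1], [0, 0.045, 0, 0, 0, 0, 1]])

```text
time_s: 5.6
ee_pos: [0.5485, 0.0414, 0.1714]
eef_rot: [3.142, -0.001, 0.0]
force: [0.5, -0.5, -0.1]
grip_width: 0.0369
grip_force: 0.0
```

```bash
python3 - <<'E'
from h import *
o=ctrl.get_obs();print(o['ee_pos'],o['force'],o['grip_width']);im=snap('wrist','w1.png');print(ray('wrist',320,240)[0])
cv2.imwrite('pics/w1.npy.png',im)
for n,p in dict(bar=(.548,.0382,.132),pointer=(.588,.0382,.052),index=(.599,-.0303,.052),grip=(.505,.18,.093)).items(): print(n,proj('wrist',[p])[0].round(0))
E
```

```text
[0.54848926 0.04138523 0.17137456] [ 0.48533943 -0.50867049 -0.12467995] 0.036857173851067467
[0.61783331 0.0344783  0.35108527]
bar [315. 268.]
pointer [316. 185.]
index [407. 170.]
grip [115. 310.]
```

View pics/w1.png

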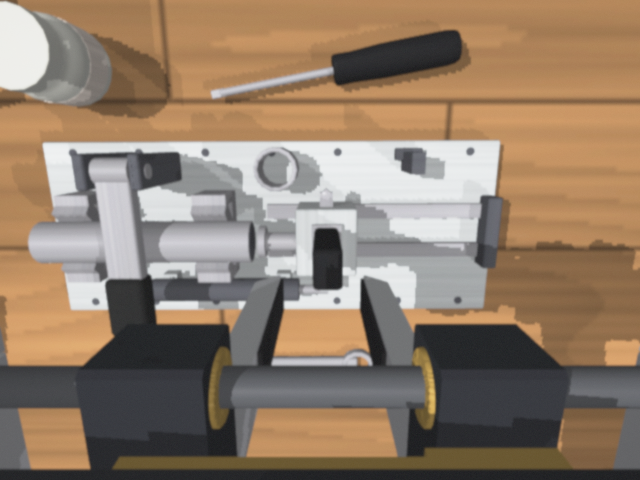

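The wrist view shows the clamp arm lying level at about (120,200–300). The bar top is at about (328,268), the pointer at (326,195) and the index at (412,158). The arm was still settling, so that frame is offset by about 7 mm. I'll let it settle and the gripper open, then check the pose.

>>> jog_arm(motion=[[0, 0, 0, 0, 0, 0, 1], [0, 0, 0, 0, 0, 0, 1], [0, 0, 0, 0, 0, 0, 1], [0, 0, 0, 0, 0, 0, 1], [0, 0, 0, 0, 0, 0, 1]])

```text
time_s: 6.15
ee_pos: [0.5475, 0.0438, 0.1714]
eef_rot: [-3.142, 0.0, 0.001]
force: [0.6, 0.6, 0.9]
grip_width: 0.0813
grip_force: 0.0
```

```bash
python3 - <<'E'
from h import *
o=ctrl.get_obs();print(o['ee_pos'],o['grip_width']);im=snap('wrist','w2.png')
for n,p in dict(bar=(.548,.0382,.132),barbase=(.548,.0382,.069),pointer=(.588,.0382,.052),index=(.599,-.0303,.052),indtop=(.607,-.0303,.058)).items(): print(n,proj('wrist',[p])[0].round(0))
cv2.imwrite('pics/w2c.png',cv2.resize(cv2.imread('pics/w2.png')[130:310,270:470],None,fx=3,fy=3,interpolation=cv2.INTER_CUBIC))
E
```

```text
[0.54754323 0.04379706 0.1714333 ] 0.08131806843937624
bar [328. 267.]
barbase [326. 241.]
pointer [326. 185.]
index [418. 170.]
indtop [420. 160.]
```

View pics/w2c.png

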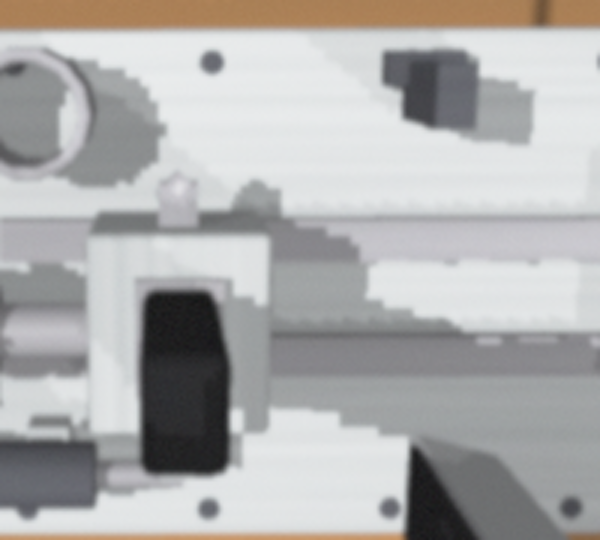

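In the enlarged crop the pointer tip is at (178,180), or full-frame (329,190). The bar-top centre is about (332,268). The index top face spans 436–478, so its centre is about full-frame (422,160).

```bash
python3 - <<'E'
from h import *
c=lambda u,v:(270+(u+.5)/3-.5,130+(v+.5)/3-.5)
for n,p,z in[('ptr',(178,176),.053),('bartop',(186,415),.132),('indtop',(457,90),.058),('indface',(456,127),.058)]: print(n,atz('wrist',*c(*p),z))
E
```

```text
ptr [0.58536397 0.03623868 0.053     ]
bartop [0.54740227 0.03594917 0.132     ]
indtop [ 0.60691015 -0.03157436  0.058     ]
indface [ 0.59801136 -0.03189891  0.058     ]
```

>>> jog_arm(motion=[[0, 0.007, 0.02, 0, 0, 0, 1], [0, 0, 0.03, 0, 0, 0, 1], [0, 0, 0.02, 0, 0, 0, 1], [0, 0, 0.01, 0, 0, 0, 1], [0, 0, 0, 0, 0, 0, 1]])

```text
time_s: 6.7
ee_pos: [0.5471, 0.0362, 0.0905]
eef_rot: [-3.142, 0.002, 0.0]
force: [0.5, -0.5, 0.0]
grip_width: 0.094
grip_force: 0.0
```

The pointer-to-index distance is 68 mm, as before. Now I'll grip the bar.

>>> jog_arm(motion=[[0, 0, 0, 0, 0, 0, -1], [0, 0, 0, 0, 0, 0, -1], [0, 0, 0, 0, 0, 0, -1], [0, 0, 0, 0, 0, 0, -1], [0, 0, 0, 0, 0, 0, -1]], squeeze=30)

```text
time_s: 7.2
ee_pos: [0.5477, 0.036, 0.0917]
eef_rot: [3.142, -0.0, -0.0]
force: [0.2, 0.7, -0.3]
grip_width: 0.0574
grip_force: 0.0
```

>>> jog_arm(motion=[[0, 0, 0, 0, 0, 0, -1], [0, 0, 0, 0, 0, 0, -1], [0, 0, 0, 0, 0, 0, -1], [0, 0, 0, 0, 0, 0, -1], [0, 0, 0, 0, 0, 0, -1]])

```text
time_s: 7.7
ee_pos: [0.5476, 0.0363, 0.0914]
eef_rot: [-3.141, 0.0, -0.0]
force: [0.0, 4.4, -0.9]
grip_width: 0.0181
grip_force: 30.0
```

Gripped: 18.1 mm wide at 30 N. I'll draw the stop back 66 mm first, then look.

>>> jog_arm(motion=[[0, 0.008, 0, 0, 0, 0, -1], [0, 0.015, 0, 0, 0, 0, -1], [0, 0.015, 0, 0, 0, 0, -1], [0, 0.015, 0, 0, 0, 0, -1], [0, 0.009, 0, 0, 0, 0, -1]])

```text
time_s: 8.2
ee_pos: [0.5479, -0.0263, 0.0914]
eef_rot: [-3.141, -0.001, -0.0]
force: [4.2, 7.5, -1.8]
grip_width: 0.0177
grip_force: 30.0
```

>>> jog_arm(motion=[[0, 0.004, 0, 0, 0, 0, -1], [0, 0, 0, 0, 0, 0, -1], [0, 0, 0, 0, 0, 0, -1]])

```text
time_s: 8.5
ee_pos: [0.5479, -0.0297, 0.0914]
eef_rot: [-3.141, -0.001, -0.0]
force: [3.3, 6.2, -1.3]
grip_width: 0.0177
grip_force: 30.0
```

```bash
python3 - <<'E'
from h import *
o=ctrl.get_obs();print(o['ee_pos'],o['force'],o['grip_width'],o['grip_force']);im=snap('wrist','w3.png')
q=proj('wrist',[(.5855,o['ee_pos'][1],.053),(.598,-.0319,.058)]);print(q)
cu,cv=q.mean(0).astype(int);print(cu,cv)
cv2.imwrite('pics/w3c.png',cv2.resize(cv2.imread('pics/w3.png')[max(cv-70,0):cv+70,cu-90:cu+90],None,fx=4,fy=4,interpolation=cv2.INTER_CUBIC))
E
```

```text
[ 0.54789055 -0.02965775  0.09143342] [ 3.29641671  6.2008762  -1.25043731] 0.017746643767499546 29.996915459632874
[[318.67882344 204.13373806]
 [322.75010491 182.46432789]]
320 193
```

View pics/w3c.png

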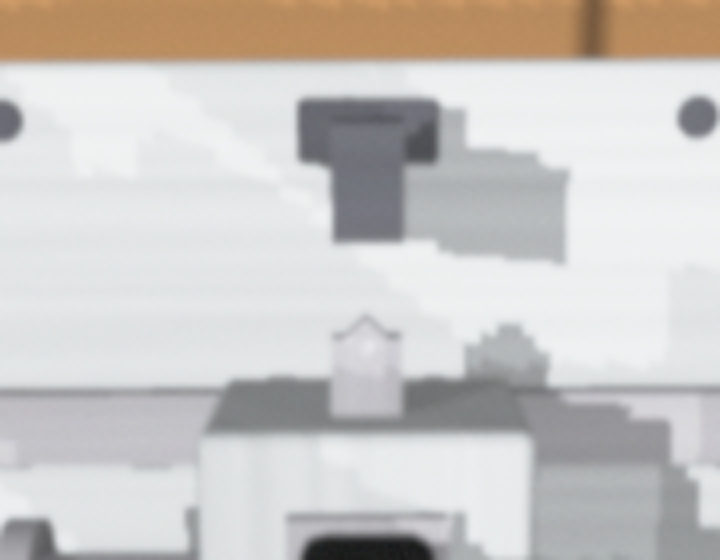

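In the crop the pointer tip is at column 366 and the index block spans 333–404 (centre 368.5, about 7 px/mm), so it is about 0.4 mm off. I'll hold briefly, then hand in.

>>> jog_arm(motion=[[0, 0, 0, 0, 0, 0, -1], [0, 0, 0, 0, 0, 0, -1], [0, 0, 0, 0, 0, 0, -1], [0, 0, 0, 0, 0, 0, -1], [0, 0, 0, 0, 0, 0, -1]])

```text
time_s: 9.05
ee_pos: [0.5479, -0.0295, 0.0914]
eef_rot: [-3.141, -0.001, 0.0]
force: [3.8, 6.7, -2.2]
grip_width: 0.0181
grip_force: 30.0
```

```bash
python3 -c "
from station import ctrl
o=ctrl.get_obs();print(o['ee_pos'],o['grip_force'],o['time_s'])
print(ctrl.hand_in())"
```

```text
[ 0.54787847 -0.02948454  0.09142717] 29.995902478694916 9.05
the job is handed in; nothing more can be done
None
```

I handed the job in at 9.05 s with the clamp pressed fully down and the stop held in the gripper at 30 N, its pointer about 0.4 mm from the index block's middle; no verdict came back.

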